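Slide the reference plate under the reader bridge and start the check

ROBOT

A 6-joint arm with a two-finger parallel gripper is mounted at the origin on the work surface. World frame = base frame: x ahead of the robot, y to its left, z up, the work surface at z = 0. Lengths are in m, angles in rad, forces in N, time in s.
With the tool pointing down it reaches from about 0.275 to 0.975 m from the base axis. Payload 8.4 kg.
Tool frame: the origin (TCP) lies midway between the tips of the shut fingers; the grasp point (between the pads) lies 19 mm behind it; z points along the fingers, y is the direction in which the jaws open and shut (so a half turn about z gives the same grasp; the last joint's range is limited). The gripper opens to 92 mm and grips with 3 to 60 N. Pads are 20 mm wide; open, the fingers measure 128 mm over their backs; the gripper's body (75 mm by 189 mm) begins 69 mm behind the grasp point.
Start: joints at [-1.262, 0.353, 1.633, -0, 1.155, -0.002], TCP at [0.191, -0.595, 0.215] pointing down, gripper open.
Joint ranges: [-2.63, 2.63], [-0.92, 2.1], [0.06, 2.66], [-1.3, 4.44], [0, 2.69], [-3.02, 3.02]. Speed limits (rad/s): [2.22, 2.22, 2.79, 3.14, 3.14, 3.14].

INTERFACE

Orientations are given as a rotation vector (axis times angle).
In Python, from plant import * gives the robot as it stands. The module is installed in compiled form; this text tells all that it offers.
- The arm moves only by the tool servo_tool, never from a script. Its argument "plan" is a list that holds one entry, the list of rows, each a list of 7 numbers: the shift along the world's x, y, z in mm, then the turn, a rotation vector about the world's x, y, z in rad, then the opening in per cent of the stroke, from 0 (shut) to 100 (fully open). A call has 1 to 5 rows; each row is the pose to reach, as a shift and turn from the pose measured when the call began; what a row does not reach only later rows make up. A row lasts 1/8 s, in which the tool goes at most 62.5 mm and 10.7 degrees, less where a joint would pass 70% of its speed; a pose out of reach is approached as far as the arm can. A call with a gripper value outside its range is refused whole. The fingers move at their own pace and stop on an object; the grip force is fixed at half the most. Time passes only in rows, so rows that repeat a pose let the fingers close. It gives the time, the measured TCP pose, the force and the opening at its end, in the units of the state.
- get_obs(): the state, without advancing time (a new reading comes with each control period).
- read_camera(name): name is "side" or "top"; returns the picture (420x560x3 uint8, blue, green, red); there is no depth.
- camera_info(name): a dict with "fx", "fy", "cx", "cy" (pixels), "R" (3x3) and "t" (3): a world point X has camera coordinates R X + t. Camera axes: x right, y down, z forward; pixel columns grow to the right and rows downward; lengths in m; the calibration is good to about 2 mm. A picture is of the moment at which its call begins. camera_info takes no time and is no camera call.
- close_job(): hands the job in, once; it reports no verdict.
The state is a dict: "t": time; "joint_positions": joint angles; "joint_vel": joint speeds; "joint_efforts": joint torques, N m; "eef_pos": TCP position; "eef_rot": TCP orientation; "force": force on the tool from outside, world axes, zero at the start; "wrist_torque": the same for the moment, N m; "gripper_width": opening from 0.0 (shut) to 1.0 (fully open).
Only numpy, scipy, OpenCV 4.12 (cv2) and the standard library are available. Lean on these libraries where they do the work, as an engineer would, in place of code of your own. Each camera call takes 0.05 s, during which the arm holds its last target.

TASK

On the test-cell desk, push the flat steel reference plate along the desk through the low blue bridge of the reader until it sits squarely against both steel stop pins on the far side, without lifting or tipping it. With the plate home, press the green button fully down to start the check; never press the red one. Leave the plate home and the loose things around it where they are.

Things in the scene. Friction and masses are not known exactly. Their poses are not given: they have to be found in the camera images.
- plate: loose flat steel plate on the desk, 95 mm wide (its x), 150 long (its y), 12 thick, 0.3 to 0.65 kg. Origin: centre of its underside, z up. On top: grey disc at the centre, black dot 45 mm towards the leading end (-y), yellow band on the trailing end (+y). Starts in front of the reader's entrance, 260 to 320 mm out (reader's +y), up to 35 mm off the lane's centre line and turned up to 0.3 rad to it
- reader: fixed low blue bridge, origin on the desk at its centre, z up; the plate travels along its -y. Bridge 159 mm wide (x), y -22 to +22 mm, top 50 mm high (black cap in the middle to 56), underside 17 mm above the desk, opening 103 mm wide. Plate home: its origin and axes coincide with these, its trailing edge at y = +75 mm. The plate slides on the desk itself
- reader_mouth (a point): point on the desk in the middle of the lane's entrance, at reader y = +60 mm; between two black cheeks 12 mm high that narrow from about 138 mm here to 103 mm at the bridge
- reader_pins (a point): point on the desk midway between the two steel stop pins (14 mm across, 20 mm high, at reader x = +-32 mm), on the line touching their near faces, at reader y = -75 mm, where the plate's leading edge ends. Black rails 12 mm high, 103 mm apart, run from the bridge to a cross bar behind the pins, ending at y = -103 mm
- start_top (a point): centre of the top face of the GREEN push button (30 mm across, pressed straight down), on a fixed grey box 60 x 60 x 40 mm; the green and red boxes may change places
- start (a joint): travel of the green button: 0 up, 0.006 m fully pressed, springs back; about 5 N for full travel
- stop_top (a point): centre of the top face of the RED push button on a like box; not to be pressed
- stop (a joint): travel of the red button: 0 up, 0.006 m fully pressed
- mug: bystander: blue mug, 80 mm across, 92 mm high; origin under its centre
- meter: bystander: yellow hand-held meter lying flat, 80 x 170 x 40 mm; origin under its centre
- jar: bystander: amber glass jar, 56 mm across, 75 mm high; origin under its centre
- driver: bystander: red-handled screwdriver lying on the desk, about 200 mm long; origin under its middle
- mouse: bystander: black computer mouse, 60 x 100 x 32 mm; origin under its centre
- weight: bystander: brass knobbed weight, 44 mm across, 58 mm high; origin under its centre
There are look-alikes about, which are no part of the job. What is meant by the reader is not yellow, and is the larger of those in its own colour.

How it is judged:
By the outcome, as a careful person would: the job done as asked, in the order asked, and still so for the second after the job is handed in, with the robot touching nothing.
It also fails if it takes over 72 s, if anything falls off the work surface, if the arm or the gripper's body presses on something with over 40 N, if the wrist force passes 120 N, or if a joint passes its speed limit or range.

## Working session

There is one attempt and no reset: what is moved stays moved. The work goes in short steps, Python scripts to look and compute and a tool call to move; the robot and the scene stay as the last step left them, time stands still between calls to the robot, and variables do not carry over. Pictures are saved under pics/ and viewed, and the job is handed in when it is done.

Besides the shell and the picture viewer there is one more tool, called after "Call:" in YAML: its name, and indented under it one key for each argument. servo_tool: Moves the arm, as the interface text tells. Its arguments: {"type":"object","properties":{"plan":{"type":"array","items":{"type":"array","items":{"type":"array","items":{"type":"number"}}}}},"required":["plan"]}

```bash
mkdir -p pics; python3 - <<'E'
from plant import *
import cv2
for n in("top","side"):
    i=read_camera(n); cv2.imwrite(f"pics/{n}0.png",i)
    c=camera_info(n); print(n,c)
print(get_obs())
E
```

```text
top {'fx': 418.0247388474734, 'fy': 418.0247388474734, 'cx': 275.4152738691945, 'cy': 214.39867373557612, 'R': array([[-0.0080541 , -0.99974675, -0.02101327],
       [-0.98591451,  0.01144978, -0.16685768],
       [ 0.16705602,  0.0193734 , -0.98575705]]), 't': array([0.01268156, 0.57491042, 1.22275701])}
side {'fx': 520.1405007217808, 'fy': 520.1405007217808, 'cx': 283.96434347648943, 'cy': 203.57160987496474, 'R': array([[-0.91796686, -0.39652106, -0.010387  ],
       [-0.22057431,  0.53205501, -0.81747443],
       [ 0.32967228, -0.74812333, -0.57587123]]), 't': array([0.49456097, 0.19243757, 1.18282131])}
{'t': 0.1, 'joint_positions': array([-1.26238684e+00,  3.53561667e-01,  1.63401094e+00, -1.97138476e-05,
        1.15516084e+00, -2.37722487e-03]), 'joint_vel': array([ 0.00170313, -0.00048571, -0.00225064,  0.00140326, -0.00030293,
        0.00118585]), 'joint_efforts': array([-6.75690153e-04, -5.94907379e+01, -3.34932053e+01,  6.98895450e-02,
        1.82904268e-02, -4.87109344e-05]), 'eef_pos': array([ 0.19101494, -0.59467205,  0.2139704 ]), 'eef_rot': array([-3.10262563e+00, -4.86058594e-01,  3.01013355e-04]), 'force': array([ 0.81905769,  0.13032413, -0.41233011]), 'wrist_torque': array([ 0.01074688,  0.02996386, -0.05242374]), 'gripper_width': 1.000751192684401}
```

View pics/top0.png

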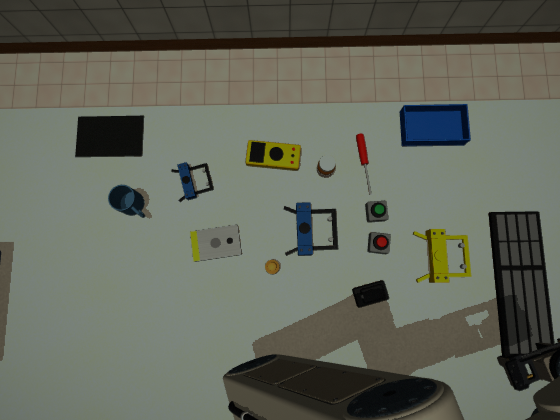

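View pics/side0.png

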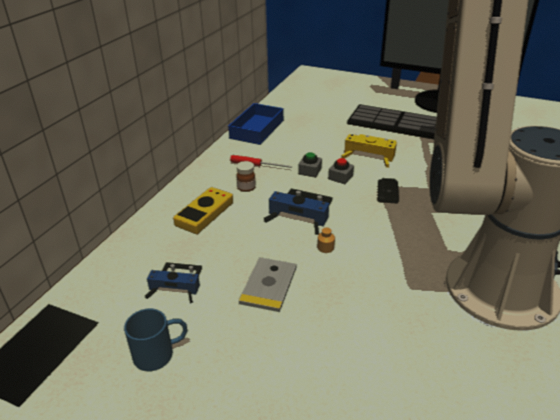

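Three bridges are visible in the top view: large blue at (304,229), small blue at (187,181) and yellow at (437,256). The large blue one fits, because it isn't yellow and is the larger of the two blues. The plate is at (216,243), with its yellow band to the left. The green button is at (377,211) and the red one at (380,242).

```bash
cat > h.py <<'E'
from plant import *
import cv2, numpy as np
def ray(n,px,z):
    c=camera_info(n);R=c["R"];t=c["t"]
    d=R.T@np.array([(px[0]-c["cx"])/c["fx"],(px[1]-c["cy"])/c["fy"],1.]);o=-R.T@t
    return (o+d*(z-o[2])/d[2])
def proj(n,X):
    c=camera_info(n);p=c["R"]@np.array(X)+c["t"]
    return np.array([c["fx"]*p[0]/p[2]+c["cx"],c["fy"]*p[1]/p[2]+c["cy"]])
def comps(m,amin=15):
    n,l,s,ce=cv2.connectedComponentsWithStats(m.astype(np.uint8))
    return [(ce[i],s[i],l==i) for i in range(1,n) if s[i][4]>=amin]
E
python3 - <<'E'
from h import *
i=cv2.imread("pics/top0.png")
cv2.imwrite("pics/c0.png",cv2.resize(i[180:285,180:400],None,fx=3.6,fy=3.6,interpolation=cv2.INTER_CUBIC))
s=cv2.imread("pics/side0.png")
cv2.imwrite("pics/c1.png",cv2.resize(s[140:320,225:425],None,fx=3.3,fy=3.3,interpolation=cv2.INTER_CUBIC))
E
```

```text
(no output)
```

View pics/c0.png

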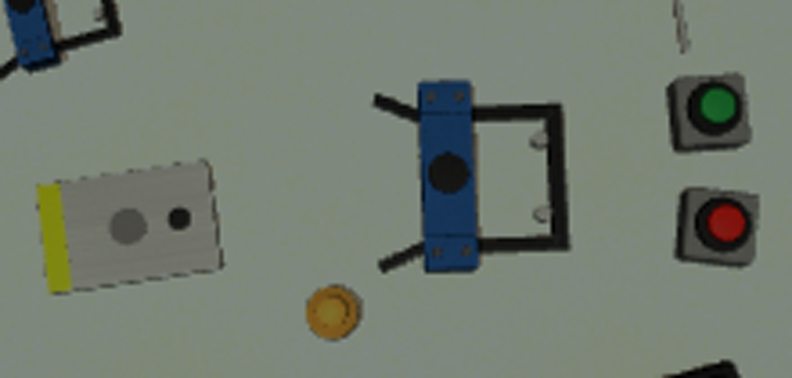

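View pics/c1.png

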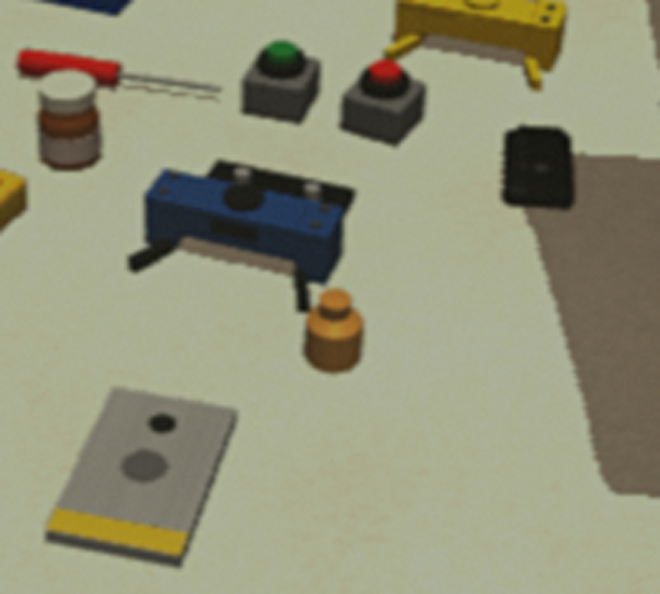

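The crops confirm the large blue reader, with its cap at crop (448,173), pins on the right and entrance on the left. The plate is on the left with its dot leading. The brass weight at crop (333,312) is near the path. Next I'll measure.

```bash
cat > meas.py <<'E'
from h import *
def plate(i,win=None):
    """returns yellow band pts and disc, dot centres at z=.012 from top image"""
    hsv=cv2.cvtColor(i,cv2.COLOR_BGR2HSV)
    return hsv
E
python3 - <<'E'
from h import *
i=cv2.imread("pics/top0.png");h=cv2.cvtColor(i,cv2.COLOR_BGR2HSV)
H,S,V=[h[...,k].astype(int) for k in range(3)]
def win(m,x0,x1,y0,y1):
    w=np.zeros_like(m);w[y0:y1,x0:x1]=1;return m&w.astype(bool)
for p in [(216,243),(200,235),(230,240),(193,245),(305,215),(304,228),(377,211),(381,242),(260,250)]: print(p,h[p[1],p[0]])
blue=win((H>100)&(H<125)&(S>120)&(V>40),285,330,195,265)
for ce,s,m in comps(blue):
    c=cv2.findContours(m.astype(np.uint8),0,2)[0][0]
    r=cv2.minAreaRect(c); b=cv2.boxPoints(r)
    print("blue",ce,s); B=np.array([ray("top",p,.05)for p in b]);print(B, np.linalg.norm(B-np.roll(B,1,0),axis=1),B.mean(0))
g=win((H>45)&(H<80)&(S>120)&(V>60),360,395,195,225)
for ce,s,m in comps(g): print("green",ce,s)
r=win(((H<8)|(H>172))&(S>150)&(V>60),360,400,230,255)
for ce,s,m in comps(r): print("red",ce,s)
y=win((H>20)&(H<35)&(S>150)&(V>60),180,250,220,270)
for ce,s,m in comps(y): 
    b=cv2.boxPoints(cv2.minAreaRect(cv2.findContours(m.astype(np.uint8),0,2)[0][0]))
    print("yel",ce,s);print(np.array([ray("top",p,.012) for p in b]), ray("top",ce,.012))
d=win((V<110),200,238,228,258)
for ce,s,m in comps(d,8): print("dark",ce,s,ray("top",ce,.012))
cap=win(V<45,296,314,218,240)
for ce,s,m in comps(cap): print("cap",ce,s,ray("top",ce,.056))
s_=cv2.imread("pics/side0.png");h=cv2.cvtColor(s_,cv2.COLOR_BGR2HSV)
H,S,V=[h[...,k].astype(int) for k in range(3)]
for nm,m in (("green",(H>45)&(H<80)&(S>120)&(V>60)),("red",((H<8)|(H>172))&(S>150)&(V>60)),("wt",(H>8)&(H<20)&(S>150)&(V>60))):
    for ce,s,mm in comps(win(m,290,370,145,255)): print("side",nm,ce,s)
E
```

```text
(216, 243) [30 17 75]
(200, 235) [ 33  20 113]
(230, 240) [30 22 23]
(193, 245) [ 32 226 134]
(305, 215) [106 194  83]
(304, 228) [15 24 21]
(377, 211) [ 66 184  97]
(381, 242) [  2 223 127]
(260, 250) [ 50  28 136]
blue [303.92295345 228.82985554] [296 203  17  52 623]
[[ 0.60921826 -0.05506589  0.05      ]
 [ 0.61070809 -0.09873096  0.05      ]
 [ 0.45381086 -0.10228785  0.05      ]
 [ 0.45227975 -0.05952584  0.05      ]] [0.15700187 0.04369047 0.15693754 0.04278941] [ 0.53150424 -0.07890263  0.05      ]
green [379.02941176 208.94117647] [375 205   9   9  68]
red [381.4556962 241.5443038] [377 237  10  10  79]
yel [194.62777778 245.68333333] [190 231  10  30 180]
[[0.53019484 0.27521898 0.012     ]
 [0.5322244  0.25635781 0.012     ]
 [0.44209862 0.24366316 0.012     ]
 [0.44009107 0.26230287 0.012     ]] [0.48564457 0.25925751 0.012     ]
dark [215.01980198 242.28712871] [210 237  11  12 101] [0.49556874 0.19594988 0.012     ]
dark [229.19047619 240.07142857] [226 237   7   7  42] [0.50201908 0.1519271  0.012     ]
cap [304.12244898 227.7244898 ] [299 222  12  12  98] [ 0.53215318 -0.07898108  0.056     ]
side green [310.11764706 155.02941176] [306 153   9   5  34]
side red [341.29824561 161.35087719] [337 158  10   8  57]
side wt [325.76173285 240.3032491 ] [318 228  16  24 277]
```

```bash
python3 - <<'E'
from h import *
from scipy.optimize import least_squares
from scipy.spatial.transform import Rotation as Ro
i=cv2.imread("pics/top0.png");V=i.max(2).astype(int)
w=np.zeros(V.shape,bool);w[200:255,313:345]=1
m=(V<60)&w
for ce,s,mm in comps(m): 
    print(ce,s); b=cv2.boxPoints(cv2.minAreaRect(cv2.findContours(mm.astype(np.uint8),0,2)[0][0]))
    B=np.array([ray("top",p,.012)for p in b]);print(B)
    # rails line fits: column-wise centre for upper/lower rail
    for lo,hi in((200,222),(235,255)):
        P=[]
        for x in range(316,330):
            r=[y for y in range(lo,hi) if mm[y,x]]
            if r:P.append(ray("top",(x,np.mean(r)),.012))
        P=np.array(P);print("rail slope dx/dy",np.polyfit(P[:,1],P[:,0],1),P[:,0].mean())
    P=[]
    for y in range(214,240):
        r=[x for x in range(330,345) if mm[y,x]]
        if r:P.append(ray("top",(np.mean(r),y),.012))
    P=np.array(P);print("bar slope dy/dx",np.polyfit(P[:,0],P[:,1],1),P[:,1].mean(),len(P))
# triangulate buttons
def tri(a,b): 
    f=lambda X: np.r_[proj("top",X)-a,proj("side",X)-b]
    r=least_squares(f,[.6,-.2,.05]);return r.x,r.fun
print("green",tri((379.0,208.9),(310.1,155.0)));print("red",tri((381.46,241.54),(341.3,161.35)))
print("weight top knob",ray("top",(272.5,266.7),.058),ray("top",(273.0,267),.04))
o=get_obs();print(Ro.from_rotvec(o["eef_rot"]).as_matrix())
E
```

```text
[328.6057971  229.08985507] [313 209  25  42 345]
[[ 0.59695558 -0.11005587  0.012     ]
 [ 0.59606476 -0.18495788  0.012     ]
 [ 0.46794064 -0.18078352  0.012     ]
 [ 0.46866262 -0.10710002  0.012     ]]
rail slope dx/dy [-0.06863166  0.58135019] 0.5909293459372901
rail slope dx/dy [0.0099242  0.47742992] 0.4760753452551513
bar slope dy/dx [ 0.0195448  -0.18480231] -0.17422796707848162 26
green (array([ 0.58528322, -0.30518401,  0.05845278]), array([ 0.12206409,  0.38514017, -0.40228952, -0.05632161]))
red (array([ 0.48715681, -0.30793206,  0.05669721]), array([ 0.09333315,  0.3266877 , -0.33825635, -0.03441942]))
weight top knob [0.41671106 0.01672723 0.058     ] [0.41658695 0.01573069 0.04      ]
[[ 9.52090841e-01  3.05815138e-01 -3.63464981e-04]
 [ 3.05815354e-01 -9.52090227e-01  1.08149359e-03]
 [-1.53143451e-05 -1.14083331e-03 -9.99999349e-01]]
```

Reader is at about (0.532, -0.079) with yaw 0.024. In the reader frame the plate is at (-30, 276) mm with yaw +0.12, which is within the stated limits. Button tops are at z ≈ 0.058, with green at (0.585, -0.305).

The plan has two steps:
1. Push the plate's long side in reader +x with both open fingers, to centre and square it.
2. Push its trailing edge through the reader.

Call:
servo_tool:
  plan:
    - [[17, 58, 0, 0, 0, -0.05, 100], [34, 116, 0, 0, 0, -0.1, 100], [51, 174, 0, 0, 0, -0.15, 100], [68, 232, 0, 0, 0, -0.2, 100], [85, 290, 0, 0, 0, -0.287, 100]]

```text
t: 0.72
eef_pos: [0.2761, -0.3027, 0.2138]
eef_rot: [-3.14, -0.033, -0.0]
force: [1.4, -0.3, 0.6]
gripper_width: 1.001
```

Call:
servo_tool:
  plan:
    - [[17, 58, 0, 0, 0, 0, 100], [34, 116, 0, 0, 0, 0, 100], [51, 174, 0, 0, 0, 0, 100], [68, 232, 0, 0, 0, 0, 100], [85, 290, 0, 0, 0, 0, 100]]

```text
t: 1.35
eef_pos: [0.3612, -0.0108, 0.214]
eef_rot: [-3.14, -0.032, -0.002]
force: [1.5, -0.0, 0.7]
gripper_width: 1.0
```

Call:
servo_tool:
  plan:
    - [[15, 50, -20, 0, 0, 0, 100], [30, 100, -50, 0, 0, 0, 100], [45, 150, -85, 0, 0, 0, 100], [59, 201, -110, 0, 0, 0, 100], [59, 201, -150, 0, 0, 0, 100]]

```text
t: 1.98
eef_pos: [0.4222, 0.1938, 0.0635]
eef_rot: [-3.138, -0.038, -0.007]
force: [0.4, 0.4, 0.0]
gripper_width: 1.0
```

Call:
servo_tool:
  plan:
    - [[0, 0, -25, 0, 0, 0, 100], [0, 0, -45, 0, 0, 0, 100], [0, 0, -55, 0, 0, 0, 100], [0, 0, -58, 0, 0, 0, 100], [0, 0, -58, 0, 0, 0, 100]]

```text
t: 2.6
eef_pos: [0.4225, 0.1939, 0.0059]
eef_rot: [-3.138, -0.038, -0.008]
force: [0.9, 1.0, 0.3]
gripper_width: 0.997
```

```bash
python3 - <<'E'
from h import *
i=read_camera("top");cv2.imwrite("pics/t1.png",cv2.resize(i[150:350,120:380],None,fx=3,fy=3,interpolation=cv2.INTER_CUBIC))
o=get_obs();print(o["eef_pos"],o["joint_positions"])
E
```

```text
[0.42261653 0.19392327 0.00606989] [4.26175385e-01 4.32860467e-01 2.12299773e+00 1.88711245e-03
 5.79685169e-01 1.97141613e+00]
```

View pics/t1.png

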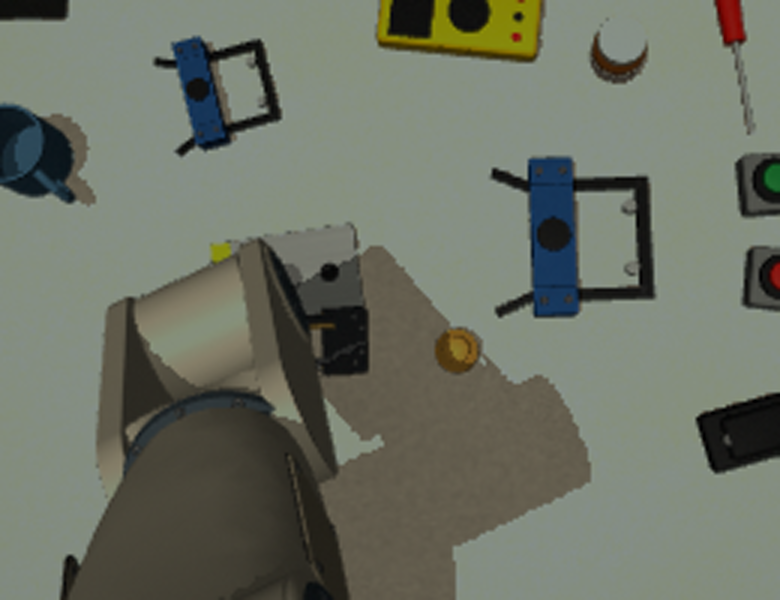

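The fingers are down beside the plate's near long side, and nothing has been touched. The plate is undisturbed. Next is the side push.

Call:
servo_tool:
  plan:
    - [[7, 0, 0, 0, 0, 0, 100], [14, 0, 0, 0, 0, 0, 100], [20, 0, 0, 0, 0, 0, 100], [26, 0, 0, 0, 0, 0, 100], [31, 0, 0, 0, 0, 0, 100]]

```text
t: 3.28
eef_pos: [0.4527, 0.1935, 0.006]
eef_rot: [-3.139, -0.037, -0.004]
force: [-9.6, 1.2, 7.3]
gripper_width: 0.997
```

Call:
servo_tool:
  plan:
    - [[4, 0, 0, 0, 0, 0, 100], [8, 0, 0, 0, 0, 0, 100], [11, 0, 0, 0, 0, 0, 100], [13, 0, 0, 0, 0, 0, 100], [13, 0, 0, 0, 0, 0, 100]]

```text
t: 3.9
eef_pos: [0.4645, 0.1929, 0.0058]
eef_rot: [-3.14, -0.036, 0.001]
force: [-6.2, -1.0, 6.1]
gripper_width: 1.003
```

Call:
servo_tool:
  plan:
    - [[-10, 0, 0, 0, 0, 0, 100], [-30, 0, 10, 0, 0, 0, 100], [-50, 0, 50, 0, 0, 0, 100], [-90, 0, 95, 0, 0, 0, 100], [-120, 0, 145, 0, 0, 0, 100]]

```text
t: 4.53
eef_pos: [0.3429, 0.1925, 0.1517]
eef_rot: [-3.14, -0.036, 0.001]
force: [0.3, 1.3, 0.3]
gripper_width: 1.001
```

```bash
cat > plate.py <<'E'
from h import *
import sys
i=read_camera("top");name=sys.argv[1];x0,x1,y0,y1=map(int,sys.argv[2:6])
cv2.imwrite(f"pics/{name}.png",cv2.resize(i[150:350,120:380],None,fx=3,fy=3,interpolation=cv2.INTER_CUBIC))
cv2.imwrite(f"pics/{name}_raw.png",i)
h=cv2.cvtColor(i,cv2.COLOR_BGR2HSV).astype(int);H,S,V=h[...,0],h[...,1],h[...,2]
w=np.zeros(H.shape,bool);w[y0:y1,x0:x1]=1
O=np.array([.532,-.079]);yaw=.024
def rd(P): d=P[:2]-O; c,s=np.cos(yaw),np.sin(yaw); return np.round(1000*np.array([c*d[0]+s*d[1],-s*d[0]+c*d[1]]),1)
for ce,s,m in comps((H>20)&(H<35)&(S>150)&(V>50)&w,30):
    b=cv2.boxPoints(cv2.minAreaRect(cv2.findContours(m.astype(np.uint8),0,2)[0][0]))
    print("yel",ce.round(1),s[4],"c",rd(ray("top",ce,.012)),"box",[rd(ray("top",p,.012)).tolist() for p in b])
for ce,s,m in comps((V<110)&w&(S<60),8): print("dark",ce.round(1),s[2:],rd(ray("top",ce,.012)))
print(get_obs()["eef_pos"],get_obs()["t"])
E
python3 plate.py t2 180 260 215 275
```

```text
yel [196.5 234. ] 174 c [ -1.9 333.4] box [[42.5, 341.3], [42.0, 325.5], [-45.9, 325.7], [-45.4, 341.2]]
dark [240.2 234.5] [14 31 62] [ -8.4 197. ]
dark [217.2 233.3] [11 11 96] [ -1.9 268.7]
dark [231.7 232.9] [ 7  7 42] [ -2.4 223.5]
dark [211.5 249. ] [22  1 22] [-50.3 286.8]
dark [229.  265.7] [ 80  25 971] [-103.4  233.3]
[0.3423526  0.19327761 0.15691706] 4.575
```

View pics/t2.png

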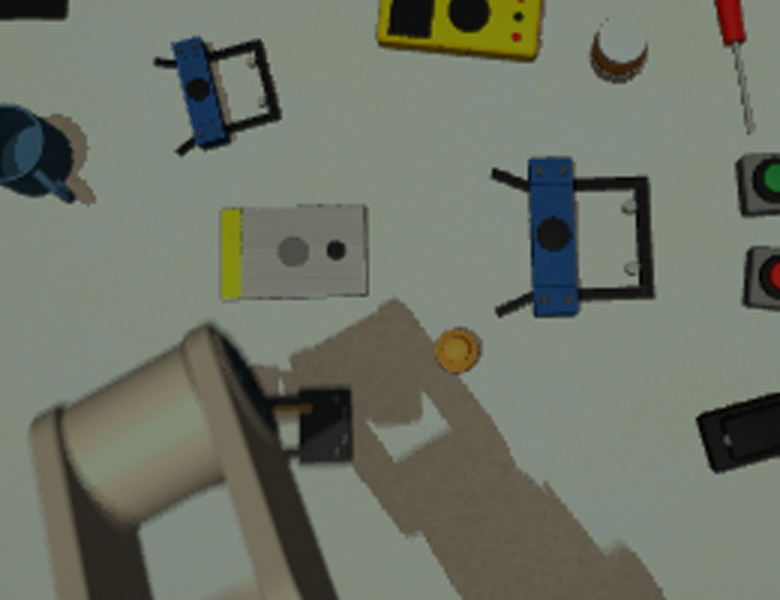

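```bash
python3 - <<'E'
from h import *
for p in [(127,200),(110,200),(143,203),(152,216)]:
    print(p,ray("top",p,.092),ray("top",p,.05))
E
```

```text
(127, 200) [0.61620009 0.44745275 0.092     ] [0.62500452 0.46360104 0.05      ]
(110, 200) [0.61683079 0.49847053 0.092     ] [0.62565712 0.51639036 0.05      ]
(143, 203) [0.60651509 0.39910732 0.092     ] [0.61498322 0.41357685 0.05      ]
(152, 216) [0.56706302 0.37058779 0.092     ] [0.57416122 0.38406701 0.05      ]
```

Call:
servo_tool:
  plan:
    - [[30, 10, 0, 0, 0, 0.18, 55], [60, 25, 0, 0, 0, 0.36, 55], [90, 45, 0, 0, 0, 0.54, 55], [110, 65, 0, 0, 0, 0.72, 55], [130, 80, 0, 0, 0, 0.9, 55]]

```text
t: 5.2
eef_pos: [0.4734, 0.2741, 0.1569]
eef_rot: [-2.804, -1.404, -0.004]
force: [0.2, -0.0, -0.2]
gripper_width: 0.551
```

Call:
servo_tool:
  plan:
    - [[15, 8, 0, 0, 0, 0.17, 55], [30, 16, 0, 0, 0, 0.34, 55], [40, 22, 0, 0, 0, 0.51, 55], [49, 27, -20, 0, 0, 0.666, 55], [49, 27, -60, 0, 0, 0.666, 55]]

```text
t: 5.82
eef_pos: [0.5247, 0.3023, 0.0977]
eef_rot: [-2.19, -2.247, -0.009]
force: [-1.0, -0.2, 0.3]
gripper_width: 0.552
```

```bash
python3 - <<'E'
from h import *
from scipy.spatial.transform import Rotation as Ro
o=get_obs();print(o["eef_pos"],Ro.from_rotvec(o["eef_rot"]).as_matrix()[:,1],o["joint_positions"])
E
```

```text
[0.52473718 0.30230281 0.09770782] [0.99966295 0.02593271 0.00121539] [0.51691598 0.45195941 1.77513168 0.00697823 0.91018916 0.48670621]
```

Call:
servo_tool:
  plan:
    - [[-2, 0, -40, 0, 0, 0, 55], [-2, 0, -75, 0, 0, 0, 55], [-2, 0, -88, 0, 0, 0, 55], [-2, 0, -92, 0, 0, 0, 55], [-2, 0, -92, 0, 0, 0, 55]]

```text
t: 6.45
eef_pos: [0.5235, 0.3027, 0.0066]
eef_rot: [-2.19, -2.248, -0.011]
force: [-0.5, 1.3, 0.3]
gripper_width: 0.551
```

Call:
servo_tool:
  plan:
    - [[0, -8, 0, 0, 0, 0, 55], [0.4, -16, 0, 0, 0, 0, 55], [0.6, -25, 0, 0, 0, 0, 55], [0.8, -34, 0, 0, 0, 0, 55], [1, -43, 0, 0, 0, 0, 55]]

```text
t: 7.08
eef_pos: [0.525, 0.2596, 0.007]
eef_rot: [-2.19, -2.247, -0.014]
force: [0.0, 4.8, 1.9]
gripper_width: 0.549
```

Call:
servo_tool:
  plan:
    - [[0.2, -10, 0, 0, 0, 0, 55], [0.4, -20, 0, 0, 0, 0, 55], [0.6, -30, 0, 0, 0, 0, 55], [0.8, -40, 0, 0, 0, 0, 55], [1, -50, 0, 0, 0, 0, 55]]

```text
t: 7.7
eef_pos: [0.526, 0.209, 0.007]
eef_rot: [-2.19, -2.247, -0.014]
force: [0.1, 4.0, 1.6]
gripper_width: 0.545
```

Call:
servo_tool:
  plan:
    - [[0.2, -10, 0, 0, 0, 0, 55], [0.4, -20, 0, 0, 0, 0, 55], [0.6, -30, 0, 0, 0, 0, 55], [0.8, -40, 0, 0, 0, 0, 55], [1, -50, 0, 0, 0, 0, 55]]

```text
t: 8.32
eef_pos: [0.5269, 0.1583, 0.007]
eef_rot: [-2.19, -2.247, -0.013]
force: [-0.6, 4.5, 0.5]
gripper_width: 0.55
```

```bash
python3 plate.py t3 200 295 205 255;python3 - <<'E'
from h import *
s=read_camera("side");cv2.imwrite("pics/s3.png",cv2.resize(s[140:320,225:425],None,fx=3.3,fy=3.3,interpolation=cv2.INTER_CUBIC))
E
```

```text
dark [244.3 233. ] [  95   50 3189] [ -3.9 184.1]
dark [289.  209.3] [11  8 45] [66.  42.5]
[0.5266584  0.15718712 0.00685699] 8.375
```

View pics/t3.png

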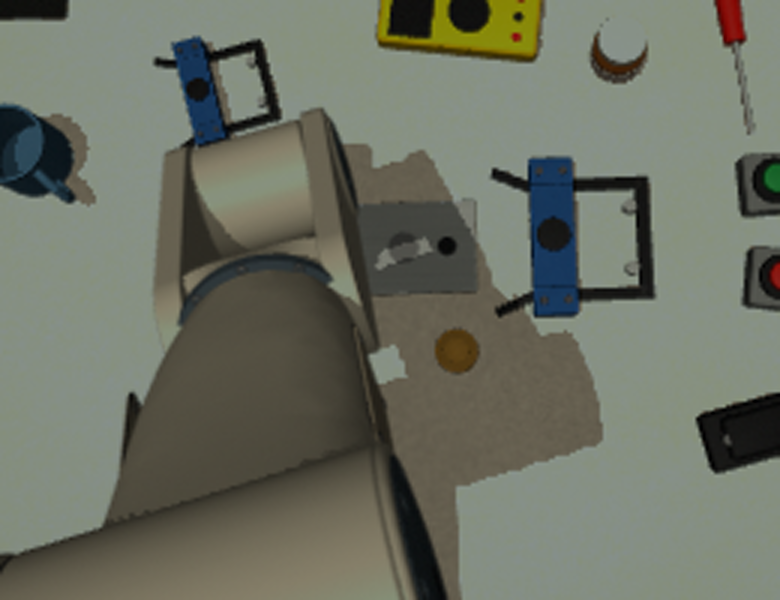

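View pics/s3.png

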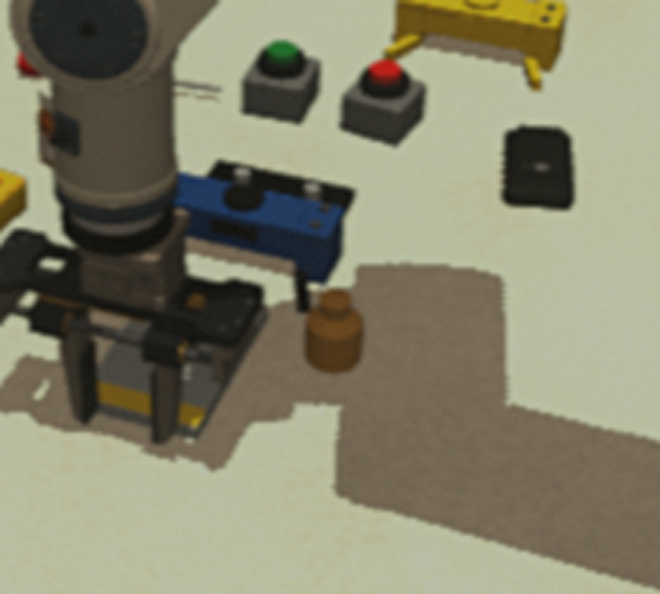

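```bash
python3 - <<'E'
from h import *
O=np.array([.532,-.079]);yaw=.024
def rd(P): d=P[:2]-O; c,s=np.cos(yaw),np.sin(yaw); return np.round(1000*np.array([c*d[0]+s*d[1],-s*d[0]+c*d[1]]),1)
for n,p in dict(dot=(447,246),lead1=(476,200),lead2=(477,293),ch1=(493,174),ch2=(498,312)).items():
    q=((p[0]+.5)/3-.5+120,(p[1]+.5)/3-.5+150);print(n,rd(ray("top",q,.012)))
print("tcp",rd(get_obs()["eef_pos"]))
E
```

```text
dot [ -2.4 108.3]
lead1 [44.8 76.6]
lead2 [-52.2  78.8]
ch1 [71.7 57.9]
ch2 [-72.4  57.9]
tcp [2.000e-01 2.366e+02]
```

Leading edge is at reader y ≈ 78 and about 3 mm off in x, with yaw about -0.02, so it will be guided by the cheeks. About 153 mm remains. I'll continue gently.

Call:
servo_tool:
  plan:
    - [[0.2, -8, 0, 0, 0, 0, 55], [0.6, -16, 0, 0, 0, 0, 55], [0.8, -24, 0, 0, 0, 0, 55], [1, -32, 0, 0, 0, 0, 55], [1.2, -40, 0, 0, 0, 0, 55]]

```text
t: 9.05
eef_pos: [0.5277, 0.1169, 0.0068]
eef_rot: [-2.191, -2.246, -0.011]
force: [-0.0, 4.7, 1.0]
gripper_width: 0.548
```

Call:
servo_tool:
  plan:
    - [[0.2, -8, 0, 0, 0, 0, 55], [0.4, -16, 0, 0, 0, 0, 55], [0.6, -24, 0, 0, 0, 0, 55], [0.8, -32, 0, 0, 0, 0, 55], [1, -40, 0, 0, 0, 0, 55]]

```text
t: 9.68
eef_pos: [0.5286, 0.0764, 0.0068]
eef_rot: [-2.191, -2.246, -0.011]
force: [0.1, 4.6, 1.6]
gripper_width: 0.549
```

Call:
servo_tool:
  plan:
    - [[0.2, -8, 0, 0, 0, 0, 55], [0.4, -16, 0, 0, 0, 0, 55], [0.6, -24, 0, 0, 0, 0, 55], [0.8, -32, 0, 0, 0, 0, 55], [1, -40, 0, 0, 0, 0, 55]]

```text
t: 10.3
eef_pos: [0.5296, 0.0359, 0.0068]
eef_rot: [-2.191, -2.246, -0.011]
force: [-0.0, 4.6, 0.5]
gripper_width: 0.551
```

```bash
python3 plate.py t4 200 340 205 255;python3 - <<'E'
from h import *
s=read_camera("side");cv2.imwrite("pics/s4.png",cv2.resize(s[140:320,225:425],None,fx=3.3,fy=3.3,interpolation=cv2.INTER_CUBIC))
E
```

```text
dark [262.3 232.6] [  71   50 2367] [ -4.6 128. ]
dark [325.4 230.3] [ 28  50 535] [ -4.3 -67.9]
dark [303.9 227.4] [10 10 75] [ 7.  -1.5]
[0.5296202  0.03507789 0.00673771] 10.35
```

View pics/t4.png

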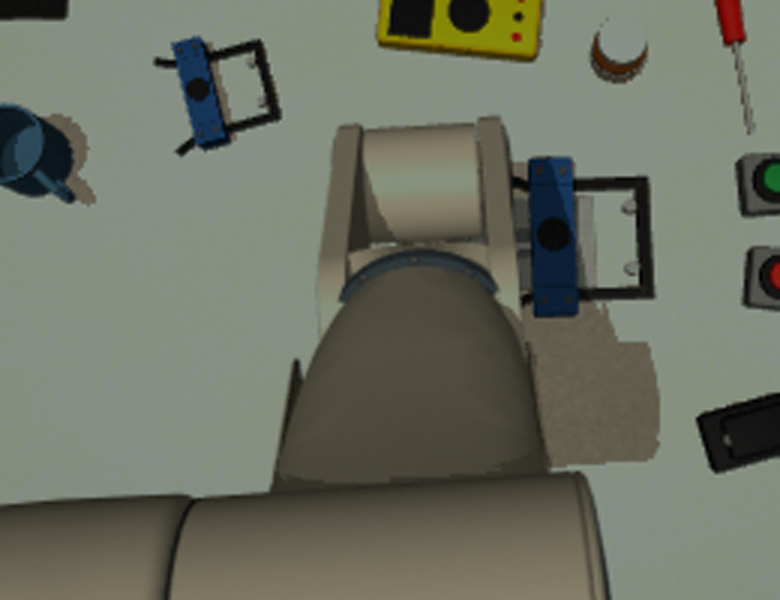

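View pics/s4.png

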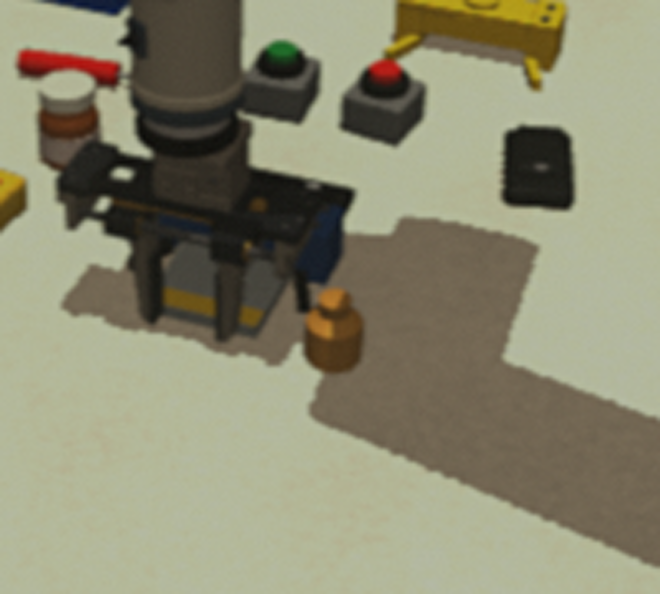

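The plate's leading edge is visible past the bridge at crop (595,240), force is only about 4.6 N, and the weight is clear. About 31 mm remains.

Call:
servo_tool:
  plan:
    - [[0.1, -5, 0, 0, 0, 0, 55], [0.2, -10, 0, 0, 0, 0, 55], [0.4, -15, 0, 0, 0, 0, 55], [0.5, -20, 0, 0, 0, 0, 55], [0.6, -24, 0, 0, 0, 0, 55]]

```text
t: 11.02
eef_pos: [0.5301, 0.011, 0.0067]
eef_rot: [-2.191, -2.246, -0.01]
force: [0.3, 4.1, 0.5]
gripper_width: 0.556
```

Call:
servo_tool:
  plan:
    - [[0, -2, 0, 0, 0, 0, 55], [0.1, -4, 0, 0, 0, 0, 55], [0.1, -6, 0, 0, 0, 0, 55]]

```text
t: 11.4
eef_pos: [0.5302, 0.0052, 0.0067]
eef_rot: [-2.191, -2.246, -0.011]
force: [-0.1, 13.3, 0.5]
gripper_width: 0.549
```

Call:
servo_tool:
  plan:
    - [[0, -2, 0, 0, 0, 0, 55], [0, -3, 0, 0, 0, 0, 55], [0, -3, 0, 0, 0, 0, 55]]

```text
t: 11.78
eef_pos: [0.5303, 0.0047, 0.0067]
eef_rot: [-2.192, -2.242, -0.014]
force: [0.8, 23.6, -0.3]
gripper_width: 0.548
```

Force rose to 24 N with only 0.5 mm of motion, so the plate is against the pins. I'll back off and check.

Call:
servo_tool:
  plan:
    - [[0, 4, 0, 0, 0, 0, 55], [0, 15, 0, 0, 0, 0, 55], [0, 30, 5, 0, 0, 0, 55], [0, 45, 40, 0, 0, 0, 55], [0, 65, 95, 0, 0, 0, 55]]

```text
t: 12.4
eef_pos: [0.5289, 0.0704, 0.1017]
eef_rot: [-2.191, -2.241, -0.01]
force: [0.2, 0.6, 0.7]
gripper_width: 0.551
```

Call:
servo_tool:
  plan:
    - [[0, 55, 30, 0, 0, 0, 30], [0, 110, 60, 0, 0, 0, 0], [0, 165, 90, 0, 0, 0, 0]]

```text
t: 12.78
eef_pos: [0.5285, 0.2366, 0.1929]
eef_rot: [-2.191, -2.241, -0.011]
force: [0.1, 0.5, -0.3]
gripper_width: 0.244
```

```bash
python3 plate.py t5 255 345 205 255;python3 - <<'E'
from h import *
i=cv2.imread("pics/t5_raw.png");cv2.imwrite("pics/t5c.png",cv2.resize(i[195:265,260:350],None,fx=8,fy=8,interpolation=cv2.INTER_CUBIC))
s=read_camera("side");cv2.imwrite("pics/s5_raw.png",s);cv2.imwrite("pics/s5.png",cv2.resize(s[165:265,240:370],None,fx=6,fy=6,interpolation=cv2.INTER_CUBIC))
E
```

```text
yel [282.9 231.1] 179 c [-2.  63.9] box [[42.5, 71.5], [41.8, 52.8], [-45.8, 55.9], [-45.1, 74.5]]
dark [326.6 228.6] [ 28  50 482] [  0.8 -71.9]
dark [290.7 212.3] [14 24 71] [56.3 37.4]
dark [263.4 238.8] [ 23  45 556] [-24.  125.4]
dark [304.  227.5] [11 10 82] [ 6.8 -1.9]
dark [318.  229.8] [ 7  7 40] [ -2.  -45.2]
dark [328.7 238.3] [ 4  8 12] [-29.6 -76.6]
dark [292.2 249.6] [13 16 71] [-60.6  37.4]
[0.53056342 0.24329666 0.19713923] 12.825
```

View pics/t5c.png

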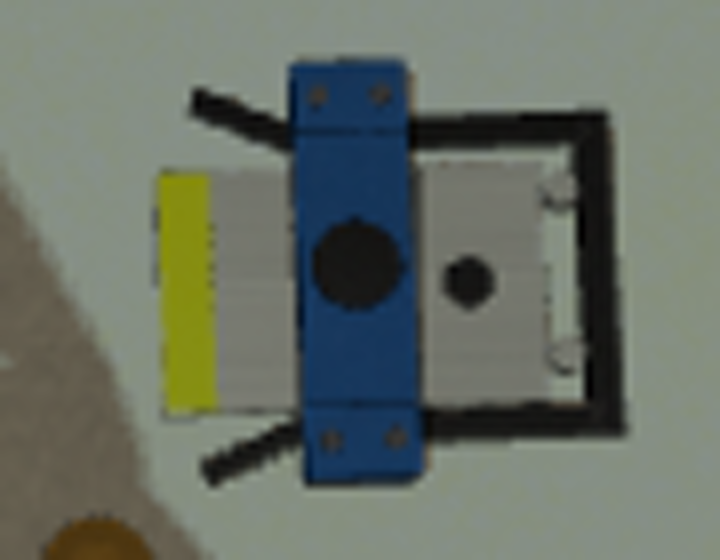

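View pics/s5.png

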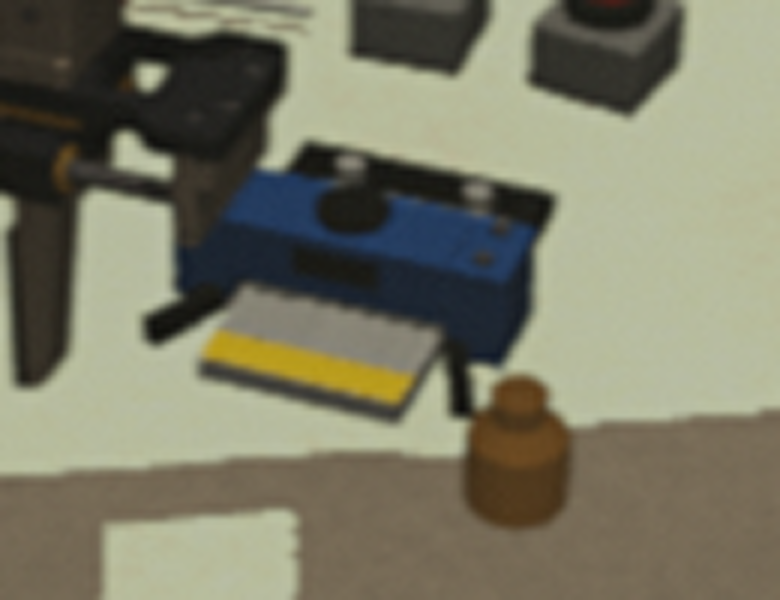

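```bash
python3 - <<'E'
from h import *
i=cv2.imread("pics/t5_raw.png");S=i.astype(float)
O=np.array([.532,-.079])
# trailing edge: b channel drop (yellow low blue); subpixel by half-level crossing
def edge(ch,rows,x0,x1,z,rising):
    P=[]
    for y in rows:
        r=ch[y,x0:x1]; lv=(r.max()+r.min())/2
        for k in range(len(r)-1):
            a,b=r[k]-lv,r[k+1]-lv
            if (a<0<=b) if rising else (a>=0>b):
                P.append(ray("top",(x0+k+a/(a-b),y),z));break
    P=np.array(P);f=np.polyfit(P[:,0]-O[0],P[:,1]-O[1],1);return f,len(P),np.std(P[:,1]-O[1]-np.polyval(f,P[:,0]-O[0]))
B=S[...,0]
print("trail",edge(B,range(219,244),275,285,.012,False))
V=S.max(2)
print("lead rising to desk",edge(S[...,0],range(222,236),322,330,.012,True))
print("bar near",edge(V,[*range(214,216),*range(222,236),*range(243,247)],330,337,.012,False))
print("bar far",edge(V,range(213,247),333,342,.012,True))
E
```

```text
trail (array([0.03085885, 0.07439629]), 25, np.float64(0.00037522296956162763))
lead rising to desk (array([ 0.1096682 , -0.07618779]), 14, np.float64(0.001181433330989585))
bar near (array([ 0.04901861, -0.08781433]), 20, np.float64(0.0016484836355754407))
bar far (array([ 0.01333273, -0.10305135]), 34, np.float64(0.000329167764542681))
```

```bash
python3 - <<'E'
from h import *
O=np.array([.532,-.079])
i=cv2.imread("pics/s5_raw.png").astype(float);h=cv2.cvtColor(i.astype(np.uint8),cv2.COLOR_BGR2HSV).astype(int)
sat=h[...,1].astype(float)
# yellow band edges: r-b difference, subpixel along columns
D=i[...,2]-i[...,0]
for nm,top in(("inner",1),("trail",0)):
    P=[]
    for x in range(277,304):
        c=D[215:240,x];lv=c.max()/2;k=np.where(c>lv)[0]
        if top: j=k[0]-1; 
        else: j=k[-1]
        a,b=c[j]-lv,c[j+1]-lv;P.append(ray("side",(x,215+j+a/(a-b)),.012)[:2]-O)
    P=np.array(P);f=np.polyfit(P[:,0],P[:,1],1);print(nm,f,np.std(P[:,1]-np.polyval(f,P[:,0])))
# bridge top rear edge/front: compare with blue mask in side0 (unoccluded)
j=cv2.imread("pics/side0.png");hh=cv2.cvtColor(j,cv2.COLOR_BGR2HSV).astype(int)
V=j.astype(float)[...,0]
P=[]
# cross bar top far edge at z=.012 : black -> desk going up
for x in range(295,330):
    c=j.max(2).astype(float)[182:200,x];lv=(c[0]+c.min())/2
    k=np.where(c<lv)[0][0]-1;a,b=c[k]-lv,c[k+1]-lv
    P.append(ray("side",(x,182+k+a/(a-b)),.012)[:2]-O)
P=np.array(P);
for _ in range(3):
    f=np.polyfit(P[:,0],P[:,1],1);r=P[:,1]-np.polyval(f,P[:,0]);P=P[abs(r)<2*r.std()+1e-6]
print("bar far",f,r.std(),len(P))
E
```

```text
inner [0.02384395 0.05188931] 0.00023244323923035518
trail [0.02381926 0.0730758 ] 0.00026058739847585876
bar far [ 0.02410614 -0.10380372] 0.0002642169069164821 29
```

Both views show the plate home. In the side view its trailing edge has slope 0.0238 against 0.0241 for the bar, so it is square. The trailing edge measures y ≈ 73–74 mm against 75 nominal, and the bar reads about the same amount off, so that is camera bias. Next I'll press green with the shut fingers.

Call:
servo_tool:
  plan:
    - [[6, -55, 0, 0, 0, 0, 0], [12, -110, 0, 0, 0, 0, 0], [18, -165, 0, 0, 0, 0, 0], [24, -220, 0, 0, 0, 0, 0], [30, -275, 0, 0, 0, 0, 0]]

```text
t: 13.5
eef_pos: [0.56, -0.0366, 0.195]
eef_rot: [-2.187, -2.246, -0.02]
force: [1.0, 0.3, 0.2]
gripper_width: 0.006
```

Call:
servo_tool:
  plan:
    - [[6, -55, 0, 0, 0, 0, 0], [12, -110, 0, 0, 0, 0, 0], [18, -165, 0, 0, 0, 0, 0], [24, -220, 0, 0, 0, 0, 0], [25, -273, -10, 0, 0, 0, 0]]

```text
t: 14.12
eef_pos: [0.585, -0.3118, 0.1854]
eef_rot: [-2.188, -2.247, -0.02]
force: [0.4, 1.4, -0.2]
gripper_width: 0.003
```

```bash
python3 - <<'E'
from h import *
s=read_camera("side");cv2.imwrite("pics/s6.png",cv2.resize(s[80:240,240:420],None,fx=4,fy=3.7,interpolation=cv2.INTER_CUBIC))
print(get_obs()["eef_pos"],get_obs()["gripper_width"],get_obs()["force"])
E
```

```text
[ 0.58385856 -0.31730975  0.1834952 ] 0.002312053660613093 [-2.12470231 -2.8133412  -0.07998248]
```

View pics/s6.png

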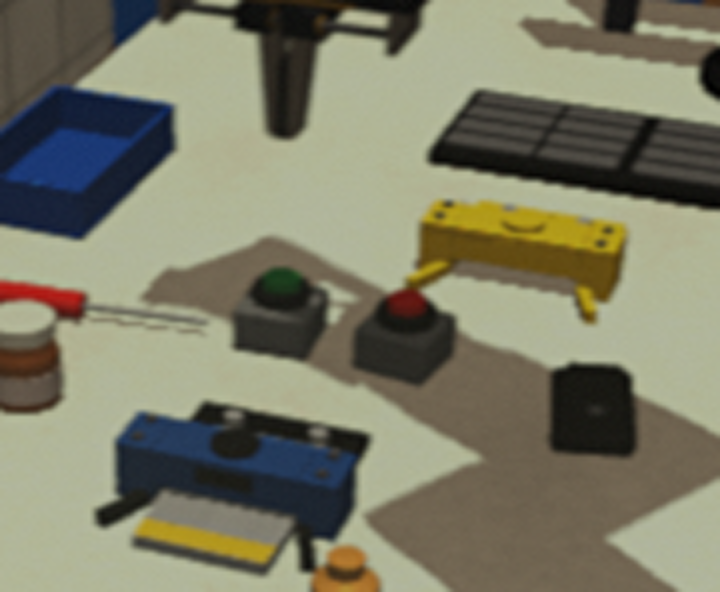

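Shut fingers are above the green button, which is at crop (280,285). Red is at (405,308), well aside. Descending.

Call:
servo_tool:
  plan:
    - [[1, 12, -30, 0, 0, 0, 0], [1, 12, -65, 0, 0, 0, 0], [1, 12, -95, 0, 0, 0, 0], [1, 12, -108, 0, 0, 0, 0], [1, 12, -108, 0, 0, 0, 0]]

```text
t: 14.8
eef_pos: [0.5842, -0.3049, 0.0749]
eef_rot: [-2.19, -2.244, -0.015]
force: [-0.0, -0.1, 0.8]
gripper_width: 0.004
```

```bash
python3 - <<'E'
from h import *
s=read_camera("side");cv2.imwrite("pics/s7.png",cv2.resize(s[110:210,270:390],None,fx=6,fy=6,interpolation=cv2.INTER_CUBIC))
s=read_camera("top");cv2.imwrite("pics/t7.png",cv2.resize(s[150:290,280:460],None,fx=4,fy=4,interpolation=cv2.INTER_CUBIC))
print(get_obs()["eef_pos"],get_obs()["force"])
E
```

```text
[ 0.58543182 -0.30557462  0.07653498] [0.20444752 0.44661237 0.285667  ]
```

View pics/s7.png

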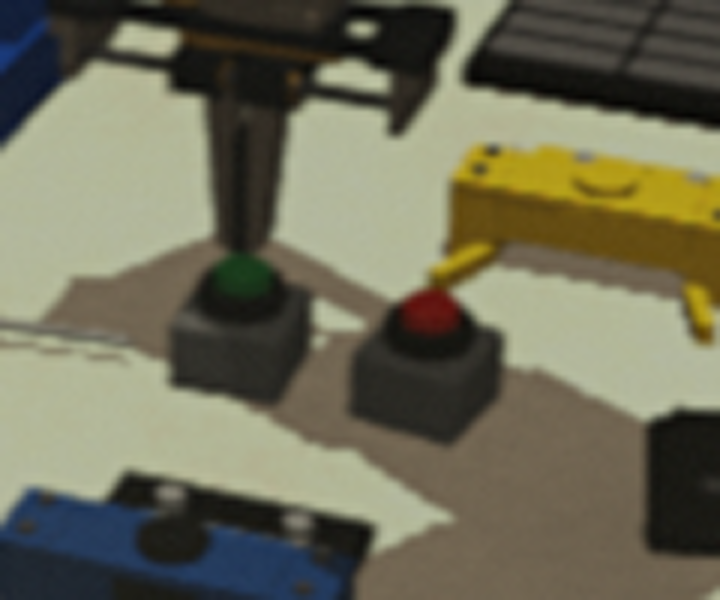

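The tip is directly above the green button. I'll press in small steps and watch the force.

Call:
servo_tool:
  plan:
    - [[0, 0, -5, 0, 0, 0, 0], [0, 0, -10, 0, 0, 0, 0], [0, 0, -14, 0, 0, 0, 0], [0, 0, -17, 0, 0, 0, 0], [0, 0, -17, 0, 0, 0, 0]]

```text
t: 15.52
eef_pos: [0.5855, -0.3056, 0.0595]
eef_rot: [-2.192, -2.246, -0.016]
force: [-1.1, 0.0, 2.6]
gripper_width: 0.007
```

Call:
servo_tool:
  plan:
    - [[0, 0, -2, 0, 0, 0, 0], [0, 0, -4, 0, 0, 0, 0], [0, 0, -5, 0, 0, 0, 0], [0, 0, -5, 0, 0, 0, 0]]

```text
t: 16.02
eef_pos: [0.5856, -0.3057, 0.0562]
eef_rot: [-2.192, -2.247, -0.016]
force: [-4.8, 3.3, 18.4]
gripper_width: 0.005
```

Call:
servo_tool:
  plan:
    - [[0, 0, -2, 0, 0, 0, 0], [0, 0, -2, 0, 0, 0, 0], [0, 0, -2, 0, 0, 0, 0]]

```text
t: 16.4
eef_pos: [0.5855, -0.3057, 0.0562]
eef_rot: [-2.192, -2.247, -0.016]
force: [-6.6, 2.8, 20.2]
gripper_width: 0.004
```

The button is at its hard stop: 20 N against 5 N needed for full travel, with no further motion. Release and retreat.

Call:
servo_tool:
  plan:
    - [[0, 0, 5, 0, 0, 0, 0], [0, 0, 20, 0, 0, 0, 0], [0, 0, 50, 0, 0, 0, 0], [0, 0, 100, 0, 0, 0, 0], [0, 0, 150, 0, 0, 0, 0]]

```text
t: 17.02
eef_pos: [0.5854, -0.3056, 0.2078]
eef_rot: [-2.192, -2.247, -0.016]
force: [-0.2, -1.0, -0.8]
gripper_width: 0.006
```

Call:
servo_tool:
  plan:
    - [[-40, -30, 20, 0, 0, 0, 0], [-80, -60, 30, 0, 0, 0, 0], [-120, -90, 30, 0, 0, 0, 0], [-150, -120, 30, 0, 0, 0, 0], [-150, -120, 30, 0, 0, 0, 0]]

```text
t: 17.65
eef_pos: [0.4335, -0.4273, 0.2383]
eef_rot: [-2.196, -2.243, -0.015]
force: [-0.2, 0.2, -0.6]
gripper_width: 0.004
```

```bash
python3 plate.py t8 255 345 205 255;python3 - <<'E'
from h import *
a=cv2.imread("pics/t8_raw.png");b=cv2.imread("pics/side0.png")
s=read_camera("side");cv2.imwrite("pics/s8.png",s)
print(get_obs()["joint_vel"],get_obs()["force"],get_obs()["eef_pos"])
E
```

```text
yel [282.9 231.1] 179 c [-2.  63.9] box [[42.5, 71.5], [41.8, 52.8], [-45.8, 55.9], [-45.1, 74.5]]
dark [326.7 228.5] [ 28  50 483] [  1.1 -72.2]
dark [290.8 212.1] [14 24 75] [56.9 37.2]
dark [304.  227.5] [11 10 82] [ 6.8 -1.9]
dark [318.  229.6] [ 7  8 43] [ -1.2 -45.1]
dark [328.7 238.3] [ 4  8 12] [-29.6 -76.6]
dark [292.2 249.6] [13 16 73] [-60.6  37.4]
[ 0.43471789 -0.42626973  0.23817369] 17.7
[ 0.02436306  0.00336683 -0.00178707  0.00223052 -0.00161875 -0.00078963] [-0.0167825   0.50486886 -0.41700746] [ 0.43546204 -0.42560934  0.2380394 ]
```

View pics/t8_raw.png

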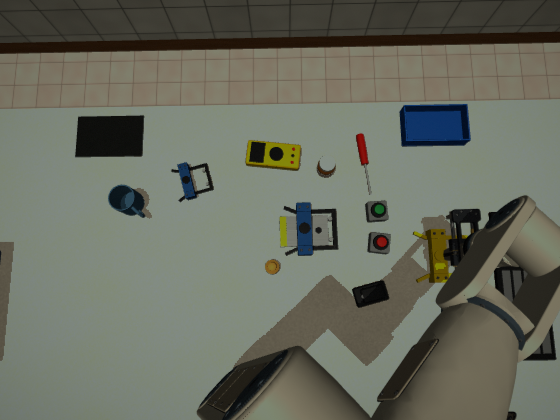

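View pics/s8.png

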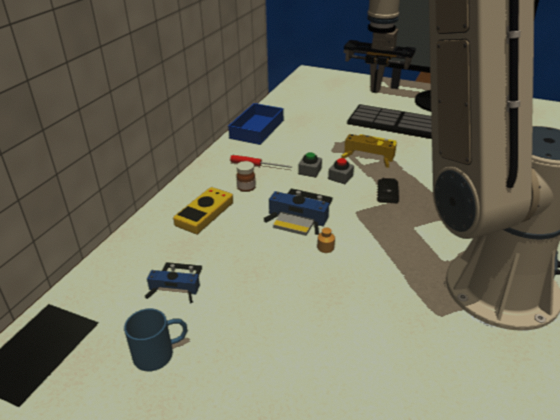

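The plate is still home (band centroid unchanged at (282.9,231.1)), both buttons are up, the bystanders are where they started, and the arm is clear. Handing in.

```bash
python3 -c "
from plant import *
print(close_job())"
```

```text
the job is handed in; nothing more can be done
None
```

The plate is home in the large blue reader, the green button was pressed fully, and the job was handed in at about 18 s of the 72 s allowed. No verdict came back.

- **What I did:** I squared and centred the plate with a two-finger push on its long side. Then I pushed its trailing edge through the bridge until the force rose to 24 N with almost no motion. I backed off, pressed green with the shut fingers and moved the arm clear.
- **Plate check:** In the side view it is square to the stop bar, with edge slope 0.0238 against 0.0241. The trailing edge measured 73–74 mm against the nominal 75, within the 2 mm calibration error. The plate sits about 2 mm off the lane's centre line, inside the rails. It did not move during the button press.
- **Button check:** The press reached 20 N at the hard stop, where full travel needs about 5 N. I did not read the button's travel directly. The red button was not touched.
- **Bystanders:** By eye, all of them are where they started in the last pictures. The robot is touching nothing.
- **Disagreement:** The coarser top-view fits gave 0.031 for the plate's trailing edge and 0.013 for the far edge of the bar, and the other top-view edge fits were too noisy to use. I trusted the side-view fit instead, because the tool's own angle when the plate seated (0.023 rad) agreed with it.

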